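# Free the pawl and lower the hold-down arm onto a glued cap

### The job

On the ratchet stand, press the pawl's tab all the way down so that the pawl swings clear of the toothed wheel, then push the raised hold-down arm steadily down, without slamming it, until its rubber pad rests on the dome cap in the nest, and take the hand away. Work only by pressing with the fingertips: do not grasp or lift anything, leave the cap in its nest and leave the things round the stand where they are.

Things in the scene. Friction and masses are not known exactly. Their poses are not given: they have to be found in the camera images.
- stand: Ratchet hold-down stand of bare metal, fixed to the bench. Origin on the bench top below the arm hinge; z up. Arm to its +y, pawl tab to its -y; both hinges run along its x. Base plate 90 (x) x 225 (y) x 12 mm, y = -85 to +140 mm. Arm hinge at y 0, z 75 mm; pawl hinge at y -62, z 45 mm. Nest ring, 54 mm across, at y +110, top z 18 mm. Pawl head at y -70 to -40, up to z 112 mm.
- hold_arm (a joint): Hinge of the hold-down arm: its angle above level, rad. Starts raised at 0.78 to 0.90; 0 = level, pad just resting on the dome cap, which stops it. Hinge friction keeps it where it is left: about 2 to 5 N straight down on the grip moves it. With the pawl in, teeth stop it at about 0.70 (and at 0.35). Do not raise it.
- grip_top (a point): Top of the arm's round black grip (22 mm across, 62 mm long, lying along the arm), 158 mm out from the hinge line and 11 mm above the arm's centre line; swings with the arm. Its x axis is the hinge axis, y points outward along the arm, z square to the arm, upper side. About 190 to 210 mm above the bench at the start, 86 mm when the arm is level.
- pawl (a joint): Hinge of the pawl, in rad: 0 engaged in the teeth, grows as its tab is pressed, 0.28 fully free (end stop). A stiff friction pivot without a spring: about 3 N on the tab moves it, and it stays where it is left. From 0.12 on the nose is clear of the teeth.
- pawl_tab (a point): Centre of the upper face of the pawl's tab, a ribbed steel plate 28 (stand x) x 24 (stand y) mm, about 60 mm above the bench when engaged, 17 mm lower (hardly shifted sideways) when free; it swings about the pawl hinge, 60 mm from it. Only bench under it.
- cap_centre (a point): Centre (half-way up) of the white dome cap, 36 mm across, 34 mm high, that stands loose in the nest ring under the arm's pad, its foot 12 mm above the bench.
- glue_bottle: Bystander: small white glue bottle with a yellow nozzle, 26 mm across, 80 mm high, origin under its foot. Leave it.
- swab_tub: Bystander: white tub with a blue lid, 69 mm across, 79 mm high, origin under its foot. Leave it.
- housing_2: Bystander: clear violet port housing, 40x51x22 mm, origin under its foot. Leave it.
- dome_2: Bystander: spare white dome cap, 36 mm across, 34 mm high, standing on the bench, origin under its foot. Leave it.

How it is judged:
By the outcome, as a careful person would: the job done as asked, in the order asked, and still so for the second after the job is handed in, with the robot touching nothing.
It also fails if it takes over 40 s, if anything falls off the work surface, if the arm or the gripper's body presses on something with over 40 N, if the wrist force passes 120 N, or if a joint passes its speed limit or range.

### The arm

A 6-joint arm with a two-finger parallel gripper is mounted at the origin on the work surface; the furniture and walls round the work are solid. World frame = base frame: x ahead of the robot, y to its left, z up, the work surface at z = 0. Lengths are in m, angles in rad, forces in N, time in s.
With the tool pointing down it reaches from about 0.325 to 0.775 m from the base axis. Payload 5.5 kg.
Tool frame: the origin (TCP) lies between the finger pads; the fingertips stand 8 mm ahead of it and the grasp point (between the pads) lies 11 mm behind it (tcp_to_tips is the distance from the TCP to the fingertips, in m); z points along the fingers, y is the direction in which the jaws open and shut (so a half turn about z gives the same grasp; the last joint's range is limited). The gripper opens to 88 mm and grips with 3 to 60 N. Pads are 20 mm wide; open, the fingers measure 115 mm over their backs; the gripper's body (75 mm by 178 mm) begins 61 mm behind the grasp point.
Start: joints at [0.613, 0.091, 1.231, -0, 1.82, -0.057], TCP at [0.47, 0.373, 0.231] pointing down, gripper open.
Joint ranges: [-2.87, 2.87], [-0.86, 2.18], [0.17, 2.46], [-1.51, 4.65], [0.06, 2.69], [-2.65, 2.65]. Speed limits (rad/s): [2.57, 2.57, 3.01, 3.14, 3.14, 3.14].

### API

Orientations are given as a unit quaternion [w, x, y, z].
In Python, from bench import * gives the robot as it stands. Calls block until the motion is done:
- move_to(position, orientation): joint-space move of the TCP to a pose.
- move_l(position, speed=0.15, orientation=None): straight line of the TCP; orientation=None keeps the orientation; speed is the mean speed in m/s.
- movej(angles): joint-space move.
- gripper_open() and close(): open the fingers fully, or close them until they stop; the grip force is fixed at half the most.
- hold(seconds).
- inverse_kinematics(position, orientation): joint angles nearest the present ones, or None.
- state(): the state.
- get_image(name): name is "scene" or "top"; returns a dict with "frame" (480x640x3 uint8, blue, green, red), "depth" (480x640 float32, m along the optical axis (not along the pixel's ray), 0 where there is no reading), "camera_matrix" (3x3 intrinsics, pixels), "view" (4x4, takes a point from world to camera coordinates). Camera axes: x right, y up, looking along -z (the intrinsics and any distortion apply to the point x, -y, -z); pixel columns grow to the right and rows downward; lengths in m; the calibration is good to about 2 mm. A picture is of the moment at which its call begins.
A pose or a line that the arm cannot do raises IKError and nothing moves.
- job_done(): hands the job in, once; it reports no verdict.
The state is a dict: "time": time; "joint_pos": joint angles; "dq": joint speeds; "joint_torque": joint torques, N m; "ee_pos": TCP position; "ee_rot": TCP orientation; "ft_force": force on the tool from outside, world axes, zero at the start; "moment": the same for the moment, N m; "finger_gap": finger opening in m.
Only numpy, scipy, OpenCV 4.12 (cv2) and the standard library are available. Lean on these libraries where they do the work, as an engineer would, in place of code of your own. Each camera call takes 0.05 s, during which the arm holds its last target.

## Working session

There is one attempt and no reset: what is moved stays moved. The work goes in short steps, each a Python script; the robot and the scene stay as the last script left them, time stands still between calls to the robot, and variables do not carry over. Pictures are saved under pics/ and viewed, and the job is handed in when it is done.

```bash
ls; mkdir -p pics; python3 - <<'E'
from bench import *
import cv2,numpy as np
s=state();print(s)
for n in("scene","top"):
    d=get_image(n);cv2.imwrite(f"pics/{n}0.png",d["frame"]);np.savez(f"{n}0.npz",**{k:np.array(v) for k,v in d.items()})
    print(n,d["camera_matrix"],d["view"],d.keys())
E
```

```text
pics
{'time': 0.0, 'joint_pos': array([ 6.13317845e-01,  9.18578707e-02,  1.23183616e+00,  4.06965367e-06,
        1.81980156e+00, -5.67248725e-02]), 'dq': array([ 0.00065917, -0.0003477 ,  0.00111575,  0.00106907, -0.00077609,
        0.00139433]), 'joint_torque': array([ 8.21984690e-05, -4.46446252e+01, -4.06449366e+01,  7.00100418e-02,
        2.95568921e-02, -1.08867969e-04]), 'ee_pos': array([0.47006562, 0.3724441 , 0.22953554]), 'ee_rot': array([-4.63800708e-04,  4.35304149e-01,  9.00282951e-01, -8.30773338e-04]), 'ft_force': array([-0.49796526, -0.00185385, -0.18591965]), 'moment': array([-0.01647248,  0.03054062, -0.00248433]), 'finger_gap': 0.08796518135840675}
scene [[567.57001897   0.         326.42049988]
 [  0.         567.57001897 225.76746235]
 [  0.           0.           1.        ]] [[ 0.90142681 -0.43281547  0.01002392 -0.40161874]
 [ 0.26087221  0.56150658  0.7852745  -0.17410786]
 [-0.34550746 -0.70525252  0.61906662 -1.01435089]
 [ 0.          0.          0.          1.        ]] dict_keys(['frame', 'depth', 'camera_matrix', 'view'])
top [[478.71514836   0.         320.03817338]
 [  0.         478.71514836 237.3359739 ]
 [  0.           0.           1.        ]] [[ 0.00602695 -0.9994738  -0.03187172  0.00814014]
 [ 0.9969844   0.0035399   0.07752145 -0.47512079]
 [-0.07736784 -0.03224283  0.99648112 -1.00445699]
 [ 0.          0.          0.          1.        ]] dict_keys(['frame', 'depth', 'camera_matrix', 'view'])
```

View pics/scene0.png

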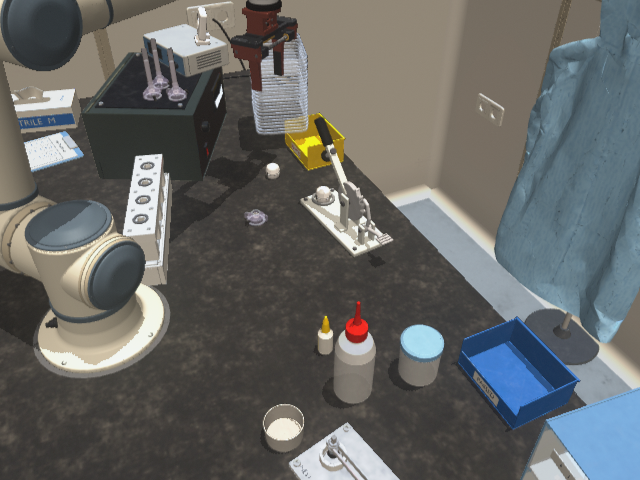

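View pics/top0.png

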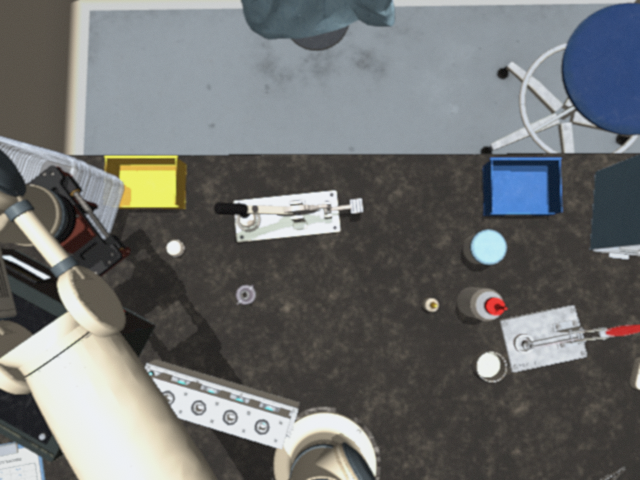

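The scene view shows the stand at about (345,200), with the black grip at (322,130) and the tab at (382,240). In the top view the plate spans (235–340, 190–240), the tab is at (355,206), the grip at (230,209) and the cap at (248,222). Next I'll measure with depth from both views.

```bash
cat > h.py <<'E'
import numpy as np,cv2
def cloud(d):
    K=d["camera_matrix"];V=d["view"];z=d["depth"].astype(float)
    v,u=np.mgrid[0:480,0:640]
    p=np.stack([(u-K[0,2])/K[0,0]*z,-(v-K[1,2])/K[1,1]*z,-z],-1)
    R=V[:3,:3];t=V[:3,3]
    w=(p-t)@R
    w[z<=0]=np.nan
    return w
def proj(d,P):
    K=d["camera_matrix"];V=d["view"];P=np.atleast_2d(P)
    c=P@V[:3,:3].T+V[:3,3]
    return np.stack([K[0,0]*c[:,0]/-c[:,2]+K[0,2],K[1,1]*-c[:,1]/-c[:,2]+K[1,2]],-1)
E
python3 - <<'E'
from h import *
for n,(x0,x1,y0,y1),s in(("top",(205,375,175,255),4),("scene",(290,400,110,260),4)):
    d=dict(np.load(n+"0.npz"));w=cloud(d)
    f=d["frame"][y0:y1,x0:x1];
    print(n,np.nanmedian(w[y0:y1,x0:x1,2]))
    cv2.imwrite(f"pics/{n}_crop.png",cv2.resize(f,None,fx=s,fy=s,interpolation=cv2.INTER_CUBIC))
d=dict(np.load("top0.npz"));w=cloud(d)
np.set_printoptions(precision=3,suppress=True)
for px in[(355,206),(350,203),(359,209),(230,209),(222,208),(240,210),(248,222),(237,240),(340,232),(335,192),(300,260)]:print(px,w[px[1],px[0]])
d=dict(np.load("scene0.npz"));w=cloud(d)
for px in[(382,240),(322,130),(324,195),(355,250)]:print(px,w[px[1],px[0]])
E
```

```text
top 0.0023586820104378593
scene 0.0001974469840069847
(355, 206) [ 0.537 -0.062  0.06 ]
(350, 203) [ 0.552 -0.054  0.002]
(359, 209) [ 0.53  -0.071  0.062]
(230, 209) [0.51  0.164 0.204]
(222, 208) [0.511 0.176 0.212]
(240, 210) [0.511 0.15  0.184]
(248, 222) [0.505 0.161 0.044]
(237, 240) [0.469 0.191 0.008]
(340, 232) [ 0.488 -0.032  0.   ]
(335, 192) [ 0.574 -0.021  0.015]
(300, 260) [0.427 0.054 0.001]
(382, 240) [ 0.533 -0.069  0.058]
(322, 130) [0.509 0.159 0.193]
(324, 195) [0.512 0.151 0.032]
(355, 250) [ 0.498 -0.025  0.011]
```

View pics/top_crop.png

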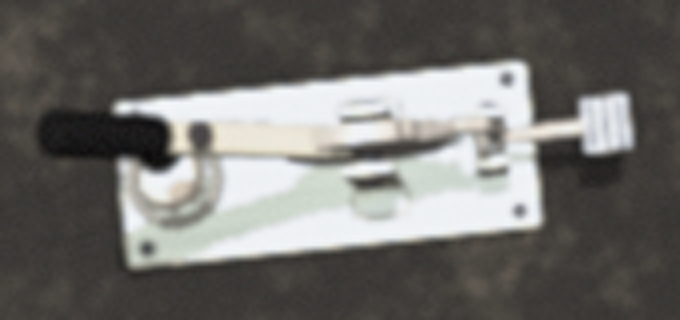

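View pics/scene_crop.png

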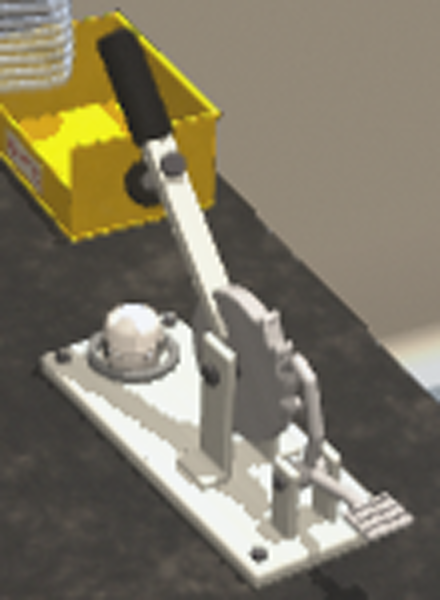

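```bash
python3 - <<'E'
from h import *
np.set_printoptions(precision=4,suppress=True)
dt=dict(np.load("top0.npz"));wt=cloud(dt)
ds=dict(np.load("scene0.npz"));ws=cloud(ds)
# grip: dark pixels high; 
for n,d,w in(("top",dt,wt),("scene",ds,ws)):
    f=d["frame"].max(-1)
    box=(w[...,0]>.44)&(w[...,0]<.62)&(w[...,1]>-.13)&(w[...,1]<.24)
    g=box&(w[...,2]>.15)&(w[...,2]<.25)&(f<60)
    p=w[g];print(n,"grip",g.sum(),p.mean(0),p.min(0),p.max(0))
    t=box&(w[...,1]<-.045)&(w[...,2]>.045)&(w[...,2]<.075)
    p=w[t];print("tab",t.sum(),p.mean(0),np.median(p,0),p.min(0),p.max(0))
    b=box&(w[...,2]>.007)&(w[...,2]<.017)&(f>120)
    p=w[b];r=cv2.minAreaRect((p[:,:2]*1000).astype(np.float32));print("plate",b.sum(),r,p[:,2].mean())
E
```

```text
top grip 347 [0.5117 0.1655 0.198 ] [0.5008 0.14   0.1702] [0.523  0.1932 0.2164]
tab 172 [ 0.5372 -0.064   0.0604] [ 0.5368 -0.0644  0.0605] [ 0.5238 -0.077   0.0546] [ 0.5518 -0.0461  0.0655]
plate 2632 ((522.1259765625, 83.4221420288086), (90.46768951416016, 225.3426055908203), 5.906312465667725) 0.01280698195783223
scene grip 261 [0.5118 0.1581 0.1898] [0.5022 0.135  0.1645] [0.5238 0.1821 0.2131]
tab 142 [ 0.5377 -0.066   0.0587] [ 0.5369 -0.0668  0.059 ] [ 0.5239 -0.0797  0.0528] [ 0.5544 -0.0457  0.0625]
plate 1544 ((522.7431640625, 81.63862609863281), (92.94536590576172, 228.14471435546875), 6.004637241363525) 0.011739140154299433
```

The two views agree. The stand's origin comes out near (0.525, 0.055) with a yaw of about 6°, the tab at (0.537, -0.065, 0.060) and the grip top at z≈0.20. I'll build the frame, plan the poses and start with the tab.

```bash
cat >> h.py <<'E'
a=np.radians(5.95)
O=np.array([.5253,.0552,0.])
X=np.array([np.cos(a),np.sin(a),0]);Y=np.array([-np.sin(a),np.cos(a),0])
def W(x,y,z):return O+X*x+Y*y+np.array([0,0,z])
phi=(a+np.pi/2)/2
Q=np.array([0,np.cos(phi),np.sin(phi),0])
TIP=.008
def tip(x,y,z):return W(x,y,z+TIP)
E
python3 - <<'E'
from h import *
from bench import *
np.set_printoptions(precision=4,suppress=True)
p0=state()["ee_pos"]
print("tab",tip(0,-.125,.06),inverse_kinematics(tip(0,-.125,.04),Q),inverse_kinematics(tip(0,.09,.2),Q))
close()
move_l([p0[0],p0[1],.33],.25)
move_to(tip(0,-.125,.30),Q)
move_l(tip(0,-.125,.085),.2)
s=state();print(s["time"],s["ee_pos"],s["ee_rot"],s["ft_force"],s["finger_gap"])
for n in("scene","top"):
    d=get_image(n);cv2.imwrite(f"pics/{n}1.png",d["frame"])
    uv=proj(d,[s["ee_pos"]]);print(uv)
    f=d["frame"];u,v=uv[0].astype(int);u0=min(max(u-80,0),480);v0=min(max(v-60,0),360)
    cv2.imwrite(f"pics/{n}1c.png",cv2.resize(f[v0:v0+120,u0:u0+160],None,fx=4,fy=4))
E
```

```text
tab [ 0.5383 -0.0691  0.068 ] [-0.1904 -0.0203  1.6696 -0.      1.4923 -0.2943] [ 0.21   -0.0851  1.4472 -0.      1.7795  0.1061]
4.8583 [ 0.5391 -0.0691  0.0946] [0.0011 0.6694 0.7429 0.0006] [ 0.0957 -0.4478 -0.0995] 0.00026340439564099757
[[386.2175 224.7449]]
[[359.0945 202.349 ]]
```

View pics/scene1c.png

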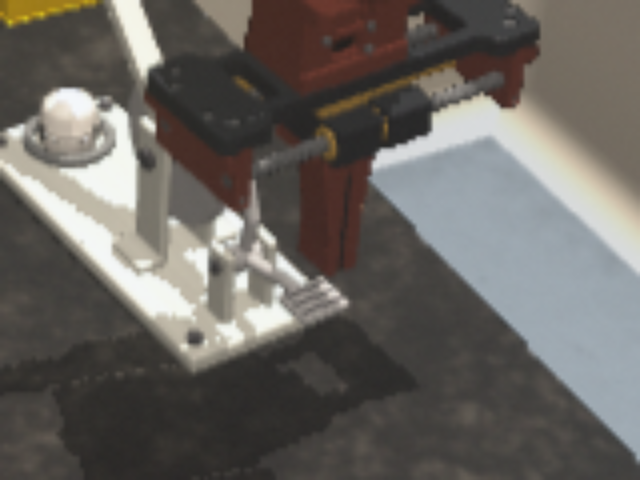

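View pics/top1c.png

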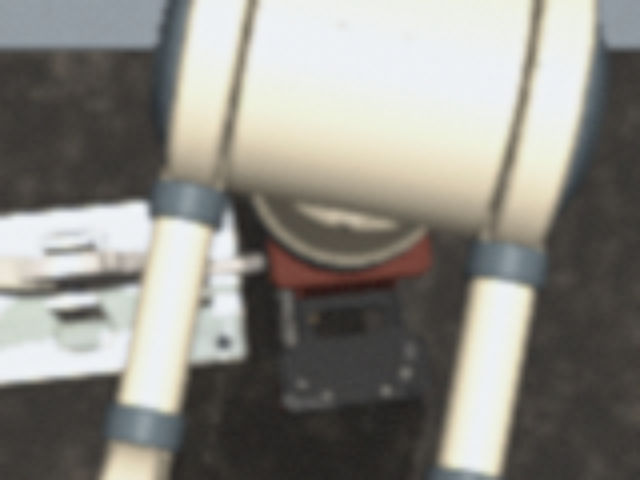

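The closed fingers are about 25 mm above the tab (fingertips at crop pixel (325,270), tab at (315,295)) and the body is clear of the pawl head. Next I'll press in small steps while watching the force.

```bash
python3 - <<'E'
from h import *
from bench import *
np.set_printoptions(precision=4,suppress=True)
move_l(tip(0,-.125,.064),.1)
f0=state()["ft_force"].copy();print(f0)
for z in np.arange(.060,.031,-.002):
    move_l(tip(0,-.125,z),.04)
    s=state();f=s["ft_force"]-f0;print(round(s["time"],2),round(z,4),s["ee_pos"]-[0,0,TIP],f)
    if f[2]>14:break
hold(.2);s=state();print(s["ee_pos"],s["ft_force"]-f0)
d=get_image("scene");cv2.imwrite("pics/scene2c.png",cv2.resize(d["frame"][160:280,300:460],None,fx=4,fy=4))
E
```

```text
[-0.7989 -0.1892  0.812 ]
5.57 0.06 [ 0.5384 -0.0691  0.0602] [ 1.041   0.554  -0.9133]
5.82 0.058 [ 0.5386 -0.0694  0.0584] [ 1.7856 -1.5207  0.2973]
6.07 0.056 [ 0.5385 -0.0694  0.0563] [ 1.0754 -1.6324  2.3156]
6.32 0.054 [ 0.5384 -0.0692  0.054 ] [ 2.2925 -1.9555  1.5919]
6.57 0.052 [ 0.5382 -0.0691  0.0518] [ 2.6439 -2.1436  1.9664]
6.82 0.05 [ 0.5381 -0.069   0.0497] [ 1.5926 -1.734   0.9033]
7.07 0.048 [ 0.5381 -0.069   0.0476] [ 0.5745 -2.2199  0.9975]
7.32 0.046 [ 0.5381 -0.069   0.0457] [ 0.7194 -0.6279  1.028 ]
7.57 0.044 [ 0.5382 -0.0691  0.0442] [-0.1888 -0.9639  3.1996]
7.82 0.042 [ 0.5384 -0.0691  0.0437] [-3.936  -1.2716  9.7805]
8.07 0.04 [ 0.5385 -0.0691  0.0433] [-7.5664 -1.1583 18.154 ]
[ 0.5385 -0.0691  0.0514] [-7.2187 -0.225  18.4538]
```

View pics/scene2c.png

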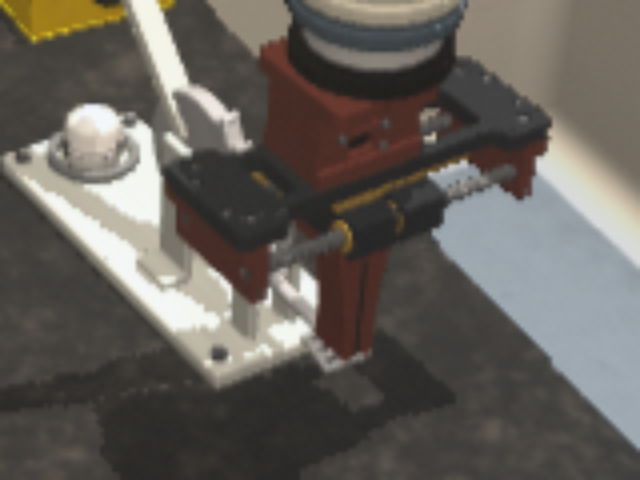

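The tab met a hard stop with the tips at 43.5 mm, where the 43 mm free height says it should be. Next I'll retract, check the tab and the arm angle, and move above the grip.

```bash
python3 - <<'E'
from h import *
from bench import *
np.set_printoptions(precision=4,suppress=True)
move_l(tip(0,-.125,.10),.12)
move_l(tip(0,-.125,.29),.3)
move_l(tip(0,.03,.29),.3)
s=state();print(s["time"],s["ft_force"])
d=get_image("scene");w=cloud(d);f=d["frame"].max(-1)
cv2.imwrite("pics/scene3c.png",cv2.resize(d["frame"][110:260,290:450],None,fx=4,fy=4))
q=(w-O);L=np.stack([q@X,q@Y,q[...,2]],-1)
t=(abs(L[...,0])<.02)&(L[...,1]<-.108)&(L[...,1]>-.14)&(L[...,2]>.025)&(L[...,2]<.08)
p=L[t];print("tab",len(p),p.mean(0),p.min(0),p.max(0));k=np.polyfit(p[:,1],p[:,2],1);print("slope",k, np.polyval(k,-.121))
g=(abs(L[...,0])<.03)&(L[...,1]>.06)&(L[...,1]<.16)&(L[...,2]>.15)&(L[...,2]<.24)&(f<60)
p=L[g];print("grip",len(p),p.mean(0),p.min(0),p.max(0));k=np.polyfit(p[:,1],p[:,2],1);print(np.arctan(k[0]))
# angle from old scene+top
for n in("top","scene"):
    d=dict(np.load(n+"0.npz"));w=cloud(d);f=d["frame"].max(-1);q=(w-O);L=np.stack([q@X,q@Y,q[...,2]],-1)
    g=(abs(L[...,0])<.03)&(L[...,1]>.06)&(L[...,1]<.16)&(L[...,2]>.15)&(L[...,2]<.24)&(f<60)
    p=L[g];c=p[:,1:]-[0,.075]
    def fit(th): # upper surface height in arm frame
        return -np.sin(th)*c[:,0]+np.cos(th)*c[:,1]
    k=np.polyfit(p[:,1],p[:,2],1)
    print(n,p.mean(0),np.arctan(k[0]),[(th,round(np.percentile(fit(th),90),4)) for th in(.78,.82,.86,.90)])
E
```

```text
10.4167 [-0.9211  0.0283  0.3149]
tab 155 [ 0.0001 -0.1238  0.0417] [-0.015  -0.1359  0.035 ] [ 0.016  -0.1091  0.0474]
slope [0.255  0.0733] 0.04240440594682745
grip 258 [-0.0028  0.1036  0.1898] [-0.0104  0.0811  0.1658] [0.0088 0.1293 0.214 ]
0.7344641703411191
top [-0.0021  0.1111  0.198 ] 0.6625520190450699 [(0.78, np.float64(0.0131)), (0.82, np.float64(0.0066)), (0.86, np.float64(0.0006)), (0.9, np.float64(-0.0056))]
scene [-0.0028  0.1037  0.1898] 0.7275713762753834 [(0.78, np.float64(0.0129)), (0.82, np.float64(0.0069)), (0.86, np.float64(0.0013)), (0.9, np.float64(-0.0047))]
```

View pics/scene3c.png

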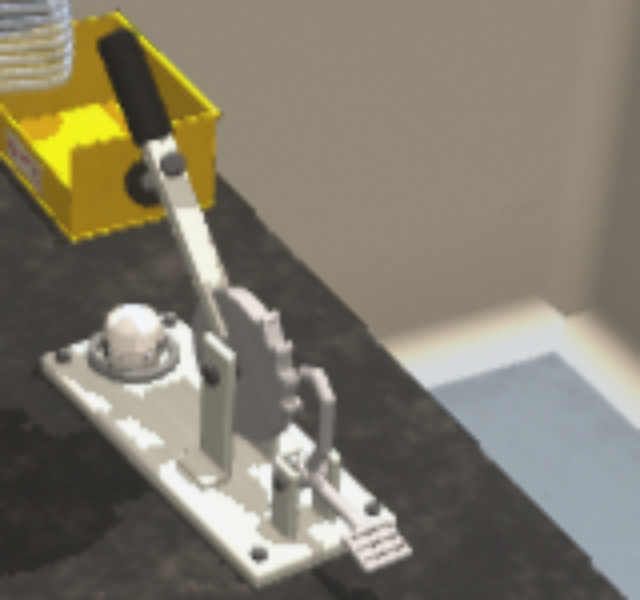

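The tab now sits at 42.4 mm (free should be 43), tilted about 0.25 rad, and the nose at (320,380) is clear of the wheel. The arm is still raised at about 0.79 rad. I'll follow the grip down its arc slowly, with a force check at each step.

```bash
python3 - <<'E'
from h import *
from bench import *
np.set_printoptions(precision=4,suppress=True)
def P(th,h,r=.158):
    return tip(-.001, r*np.cos(th)-h*np.sin(th)-.010, .075+r*np.sin(th)+h*np.cos(th))
move_l(P(.80,.032),.2)
hold(.2);f0=state()["ft_force"].copy()
move_l(P(.80,.014),.04)
ths=list(np.arange(.74,.13,-.08))+list(np.arange(.12,-.07,-.02))
for th in ths:
    move_l(P(th,.010),.035 if th>.13 else .015)
    s=state();f=s["ft_force"]-f0
    print(round(s["time"],2),round(th,3),s["ee_pos"]-P(th,.010),f)
    if f[2]>11 or np.linalg.norm(f)>25:break
hold(.2);s=state();print(s["ee_pos"]-[0,0,TIP],s["ft_force"]-f0)
for n in("scene","top"):
    d=get_image(n);cv2.imwrite(f"pics/{n}4c.png",cv2.resize(d["frame"][110:260,(290 if n=="scene" else 200):][:,:160],None,fx=4,fy=4))
E
```

```text
12.41 0.74 [ 0.      0.0002 -0.    ] [ 0.0477 -0.0443 -0.0636]
12.92 0.66 [-0.0002  0.0003 -0.0005] [ 1.4214  0.5824 -0.7275]
13.43 0.58 [-0.0002  0.0003 -0.0005] [ 1.4018  1.0265 -0.9487]
13.93 0.5 [-0.0001  0.0003 -0.0004] [-0.3832  0.9046 -2.2149]
14.44 0.42 [-0.0001  0.0002 -0.0005] [-0.1567  1.1967 -1.0876]
14.95 0.34 [-0.0001  0.0002 -0.0004] [0.5724 0.5296 0.2867]
15.46 0.26 [-0.0001  0.0001 -0.0005] [ 0.0953  1.0812 -0.7072]
15.97 0.18 [-0.0002  0.0001 -0.0005] [ 0.5713  0.0124 -0.6257]
16.75 0.12 [-0.      0.     -0.0001] [ 0.5384  0.8461 -0.3295]
17.11 0.1 [-0.      0.     -0.0003] [-0.2363  0.0625 -0.2059]
17.47 0.08 [-0.      0.     -0.0002] [ 1.8333 -0.3202 -0.3316]
17.82 0.06 [-0.      0.     -0.0002] [ 0.8324 -0.466   0.2969]
18.18 0.04 [-0.0001  0.     -0.0003] [ 0.2866 -0.1497 -0.9761]
18.54 0.02 [-0.0001  0.     -0.0003] [ 0.348  -0.3663 -0.0857]
18.9 -0.0 [-0.  0.  0.] [ 0.593  -0.4269  1.7643]
19.26 -0.02 [ 0.0001 -0.      0.0025] [-6.1241 -2.5387 13.328 ]
[0.5091 0.2025 0.0844] [-4.9446 -3.0465 12.7417]
```

View pics/scene4c.png

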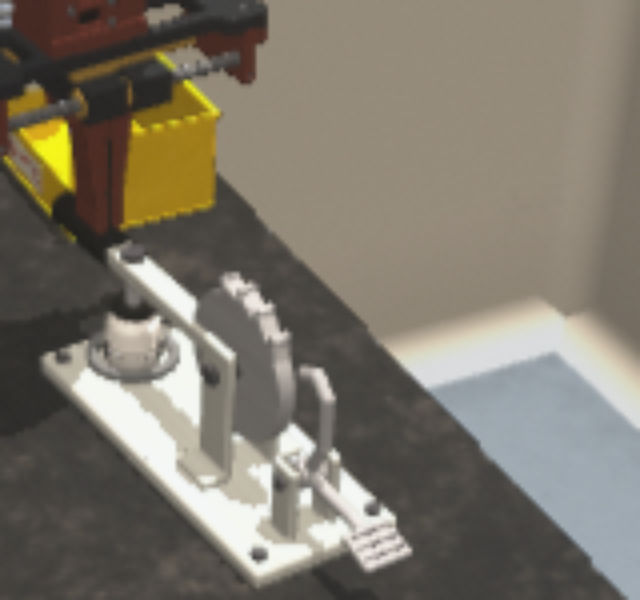

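The arm is level with the pad on the cap at (133,335), and there is a firm stop at tip height 85 mm (grip top is 86 mm when level). Next I'll retract gently and check again.

```bash
python3 - <<'E'
from h import *
from bench import *
np.set_printoptions(precision=4,suppress=True)
p=state()["ee_pos"]
move_l([p[0],p[1],.12],.05)
move_l([p[0],p[1],.28],.25)
move_l([p[0]-.04,p[1]+.12,.28],.25)
hold(.3)
s=state();print(s["time"],s["ft_force"],abs(s["dq"]).max())
for n in("scene","top"):
    d=get_image(n);cv2.imwrite(f"pics/{n}5.png",d["frame"]);w=cloud(d);f=d["frame"].max(-1)
    cv2.imwrite(f"pics/{n}5c.png",cv2.resize(d["frame"][110:260,(290 if n=="scene" else 200):][:,:160],None,fx=4,fy=4))
    q=(w-O);L=np.stack([q@X,q@Y,q[...,2]],-1)
    g=(abs(L[...,0])<.012)&(L[...,1]>.125)&(L[...,1]<.2)&(L[...,2]>.06)&(L[...,2]<.12)&(f<60)
    p=L[g];print(n,"grip",len(p),p.mean(0),p.min(0),p.max(0),np.polyfit(p[:,1],p[:,2],1)[0])
    t=(abs(L[...,0])<.02)&(L[...,1]<-.108)&(L[...,1]>-.14)&(L[...,2]>.025)&(L[...,2]<.08)
    p=L[t];k=np.polyfit(p[:,1],p[:,2],1);print("tab",np.polyval(k,-.121),k[0])
E
```

```text
22.0583 [-0.067  -0.5266 -0.277 ] 0.007423494624716076
scene grip 148 [-0.0041  0.1533  0.0792] [-0.0108  0.1253  0.0673] [0.0075 0.1851 0.0864] -0.03153298631835279
tab 0.04243161322282031 0.25331530503204924
top grip 295 [-0.0017  0.158   0.0826] [-0.0117  0.1291  0.0732] [0.0104 0.1881 0.0905] -0.013438509825890498
tab 0.04365680704782645 0.2934042339901346
```

View pics/scene5c.png

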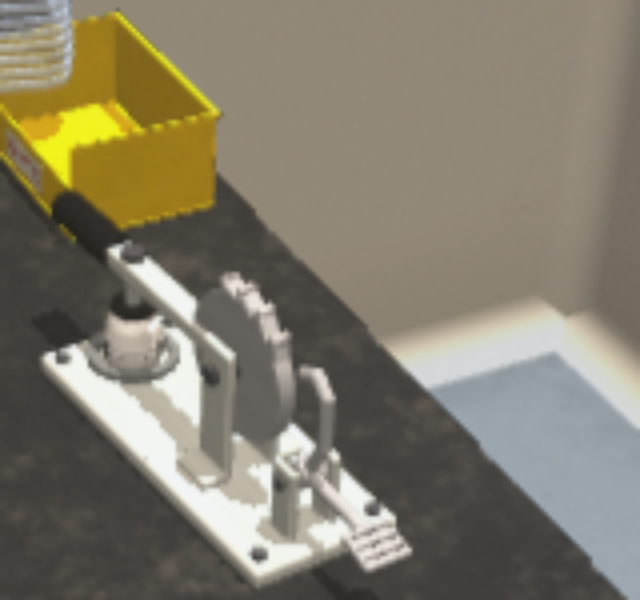

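View pics/top5.png

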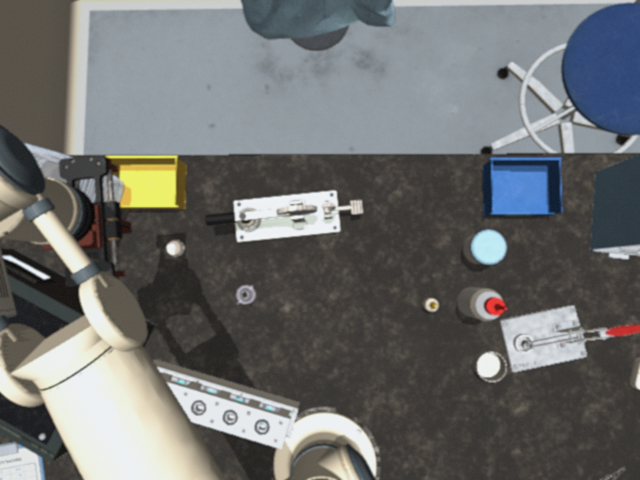

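The arm is level with its pad on the cap, the tab is still fully down (slope about 0.28), the bystanders haven't moved, and the hand is clear.

```bash
python3 -c "
from bench import *
job_done()"
```

```text
the job is handed in; nothing more can be done
```

The job is done and handed in, about 22 s in against the 40 s limit. I pressed the pawl tab down to its end stop with closed fingertips, then eased the hold-down arm along its arc until the pad rested on the cap, and took the hand away.

**Pawl:** the tab met a hard stop at about 18 N. After I let go, it measured 42–44 mm above the bench (43 mm expected). The scene view put its tilt at 0.25 rad and the top view at 0.29, against 0.28 for fully free, and the nose was visibly clear of the wheel.

**Arm:** it passed the tooth positions without catching and stopped firmly on the cap at about 13 N. The last pictures put the grip within about 0.03 rad of level, which is within measurement noise, with the pad on the cap.

**Surroundings:** the cap is still in its nest. The things round the stand look unmoved by eye between the first and last pictures, though I didn't measure their positions. The hand ended clear of everything, with no meaningful force on the wrist.

No check failed. The light force readings during the arm's descent were mostly within sensor noise, so I judged that stretch by position, not force.

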